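# Put away the polish and nest the rinse cups

### The arm

A 6-joint arm with a two-finger parallel gripper is mounted at the origin on the work surface. World frame = base frame: x ahead of the robot, y to its left, z up, the work surface at z = 0. Lengths are in m, angles in rad, forces in N, time in s.
With the tool pointing down it reaches from about 0.375 to 0.9 m from the base axis. Payload 3.1 kg.
Tool frame: the origin (TCP) lies midway between the tips of the shut fingers; the grasp point (between the pads) lies 19 mm behind it (manip.grasp_offset is the distance from the TCP to the grasp point, in m); z points along the fingers, y is the line along which they close (so a half turn about z gives the same grasp; the last joint's range is limited). The gripper opens to 85 mm and grips with 20 to 120 N. Pads are 22 mm wide; open, the fingers measure 114 mm over their backs; the gripper's body (76 mm by 85 mm) begins 54 mm behind the grasp point. The pads swing forward as they close: fully open they stand 13 mm farther back than shut.
Start: joints at [1.155, 0.527, 1.433, -0, 1.181, -0.178], TCP at [0.147, 0.608, 0.231] pointing down, gripper open.
Joint ranges: [-3.08, 3.08], [-0.75, 2.2], [0.22, 2.44], [-1.43, 4.57], [0, 2.65], [-2.85, 2.85]. Speed limits (rad/s): [2.79, 2.79, 3.14, 3.14, 3.14, 3.14].

### API

Orientations are given as a unit quaternion [x, y, z, w].
In Python, from station import sensors, cams, order, manip gives the robot as it stands.
- The arm moves only by the tool move_arm, never from a script. Its argument "targets" is a list of rows, each an object of numbers: "dx", "dy", "dz": the shift along the world's x, y, z normalised to -1 to 1, where 1 is 25 mm; "rx", "ry", "rz": the turn, a rotation vector about the world's x, y, z normalised to -1 to 1, where 1 is 30 degrees. A call has exactly 10 rows; each row shifts and turns the commanded pose from where the row before left it; what a row does not reach is not made up. A row lasts 1/8 s, in which the tool goes at most 62.5 mm and 10.7 degrees, less where a joint would pass 70% of its speed; a pose out of reach is approached as far as the arm can. A call with a number of a shift or a turn outside -1 to 1 is refused whole. A call with a gripper value outside its range is refused whole. "claw" is the opening in per cent of the stroke, from 0 (shut) to 100 (fully open), set as the call begins (left out, the last holds). The fingers move at their own pace and stop on an object; "newtons" is the grip in N (left out, the last holds). Time passes only in rows, so rows that do not move let the fingers close, or fill a call up. It gives the time, the measured TCP pose, the force, the opening and the grip force at its end, in the units of the state.
- sensors.sense(): the state, without advancing time (a new reading comes with each control period).
- cams.snapshot(name): name is "side" or "top"; returns the picture (480x640x3 uint8, red, green, blue); there is no depth.
- cams.camera_model(name): a dict with "fx", "fy", "cx", "cy" (pixels), "distortion" ([k1, k2, p1, p2, k3] as OpenCV has them; the pictures are not rectified), "extrinsics" (4x4, takes a point from world to camera coordinates). Camera axes: x right, y down, z forward; pixel columns grow to the right and rows downward; lengths in m; the calibration is good to about 2 mm. A picture is of the moment at which its call begins. camera_model takes no time and is no camera call.
- order.sign_off(): hands the job in; it is judged then, once.
The state is a dict: "t": time; "q": joint angles; "qd": joint speeds; "tau": joint torques, N m; "tcp_pos": TCP position; "tool_rot": TCP orientation; "force": force on the tool from outside, world axes, zero at the start; "ft_torque": the same for the moment, N m; "finger_gap": opening from 0.0 (shut) to 1.0 (fully open); "gripper_force": force on a finger pad.
Only numpy, scipy, OpenCV 4.12 (cv2) and the standard library are available. Lean on these libraries where they do the work, as an engineer would, in place of code of your own. Each camera call takes 0.05 s, during which the arm holds its last target. There are 200 camera calls.

### The job

Tidy the manicure table: take the red polish bottle out of the pink cup and stand it upright in the caddy's one empty cell, the one with the magenta pad. Then nest the pink cup and the blue cup, in either order, into the grey cup, which stays upright on its cork coaster, so that all three make one straight, fully seated stack. Lower the cups gently, do not drop them in, and leave everything else where it stands.

Things in the scene. Friction and masses are not known exactly. Their poses are not given: they have to be found in the camera images.
- red_bottle_mid (a point): Red polish bottle with copper cap, loose, 60 g, 95 mm tall: body 30 mm diameter up to 40 mm, shoulder to 47 mm, then a cylindrical cap of 18 mm diameter up to 95 mm. Point on its axis half-way up, 47.5 mm above its underside; z up. It starts upright in the middle of the pink cup, standing on that cup's inner floor, its cap above the rim.
- pink_cup_mid (a point): Pink tapered cup, loose, 90 g, 80 mm tall; outside diameter 38 mm at the foot to 58 mm at the rim, wall 3 mm. Raised inner floor 40 mm above its underside (42 mm wide there, 52 mm at the rim). The foot of a nested cup rests on that floor: it stands 40 mm higher than the cup below, with 2 mm of play all round. Point on its axis half-way up, 40 mm above the underside; z up.
- blue_cup_mid (a point): Blue cup, identical in shape to the pink cup, loose, empty. Point on its axis half-way up, 40 mm above its underside and 40 mm below its rim; z up.
- grey_cup_mid (a point): Dark grey cup, identical in shape to the pink cup, loose, empty, standing on the cork coaster. It is the bottom of the stack. Point on its axis half-way up, 40 mm above its underside and 40 mm below its rim; z up.
- coaster_top (a point): Round cork coaster, 90 mm diameter, 4 mm thick, fixed to the table. Point at the centre of its top face.
- pad_top (a point): Thin magenta square pad (42 x 42 x 2 mm) lying in the middle of the one empty cell of the caddy, fixed. Point at the centre of its top face, 7 mm above the table; its x and y axes run along the caddy's walls. Each cell is about 47 mm square inside; the neighbouring cells' bottles stand with their axes 52 mm away along x and along y.
- caddy: Light grey square caddy, fixed, 109 x 109 mm, 45 mm high, walls and dividers 5 mm thick (dividers about 39 mm high), with 2 x 2 cells. Origin at the centre of its underside; x and y along its walls. Three cells hold a polish bottle each.
- white_bottle_mid (a point): A nail-polish bottle of the same shape as the red one (30 mm diameter, 95 mm tall); cream with a copper cap, standing in a cell of the caddy: leave it. Point half-way up its axis.
- nude_bottle_mid (a point): A nail-polish bottle of the same shape as the red one (30 mm diameter, 95 mm tall); nude brown with a black cap, standing in a cell of the caddy: leave it. Point half-way up its axis.
- black_bottle_mid (a point): A nail-polish bottle of the same shape as the red one (30 mm diameter, 95 mm tall); black with a copper cap, standing in a cell of the caddy: leave it. Point half-way up its axis.
- spare_bottle_mid (a point): A nail-polish bottle of the same shape as the red one (30 mm diameter, 95 mm tall); all white, standing on the table: leave it. Point half-way up its axis.
- cream_jar: Pink cream jar with a white cap, 60 mm diameter, 45 mm tall, on the table near the robot: leave it. Origin at the centre of its underside.
- buffer: Lilac nail buffer block, 25 x 90 x 25 mm, lying on the table: leave it. Origin at the centre of its underside.
- spray: Clear spray bottle with a white cap, 44 mm diameter, 140 mm tall, at the back: leave it. Origin at the centre of its underside.
- dust_brush: Round dusting brush with a black handle, about 160 mm long, lying on the table beside the robot: leave it. Origin under its middle.
Not all that is in view belongs to the job. What is shaped like the part that bears red_bottle_mid but yellow is not meant.

How it is judged:
On the way, in this order (a step that is already met when the one before it is completed fails the run):
1. the red bottle stands upright on the magenta pad, in the caddy's empty cell (horizontal distance between red_bottle_mid and pad_top below 0.014 m and height (world z) of red_bottle_mid between 0.046 and 0.062 m and angle between red_bottle_mid's own z axis and vertical below 0.15 rad), for 0.2 s.
2. the pink and blue cups are fully nested in the grey cup on its coaster (((horizontal distance between pink_cup_mid and grey_cup_mid below 0.007 m and z of pink_cup_mid in the frame of grey_cup_mid between 0.036 and 0.044 m and angle between each of pink_cup_mid, blue_cup_mid's own z axis and vertical below 0.1 rad and horizontal distance between blue_cup_mid and grey_cup_mid below 0.012 m and z of blue_cup_mid in the frame of grey_cup_mid between 0.076 and 0.084 m) or (horizontal distance between blue_cup_mid and grey_cup_mid below 0.007 m and z of blue_cup_mid in the frame of grey_cup_mid between 0.036 and 0.044 m and angle between each of blue_cup_mid, pink_cup_mid's own z axis and vertical below 0.1 rad and horizontal distance between pink_cup_mid and grey_cup_mid below 0.012 m and z of pink_cup_mid in the frame of grey_cup_mid between 0.076 and 0.084 m)) and horizontal distance between grey_cup_mid and coaster_top below 0.026 m and angle between grey_cup_mid's own z axis and vertical below 0.1 rad and height (world z) of grey_cup_mid below 0.05 m), for 0.2 s.
At the end, for the whole second after the job is handed in: Red bottle upright (8 deg) in the padded cell, within 14 mm of the pad centre. Grey cup upright on the coaster (within 26 mm of its centre), one cup seated in it 40 mm higher, the last seated in that one 80 mm higher (each to 4 mm; 7 and 12 mm off axis), tilt under 6 deg. All at rest (all of step 1 and all of step 2 and linear speed of each of red_bottle, grey_cup, pink_cup, blue_cup below 0.02 m/s); the robot touches nothing.
It fails at once if a cup is dropped into the stack (faster than 0.5 m/s inside it) ((horizontal distance between pink_cup_mid and grey_cup_mid below 0.02 m and z of pink_cup_mid in the frame of grey_cup_mid below 0.1 m and linear speed of pink_cup above 0.5 m/s) or (horizontal distance between blue_cup_mid and grey_cup_mid below 0.02 m and z of blue_cup_mid in the frame of grey_cup_mid below 0.1 m and linear speed of blue_cup above 0.5 m/s)).
It fails at once if the grey cup is knocked over (angle between grey_cup_mid's own z axis and vertical above 0.5 rad).
It fails at once if a caddy bottle is moved more than 30 mm, or another loose bystander more than 40 mm (distance of any of white_bottle_mid, nude_bottle_mid, black_bottle_mid from where it was at the start of the episode above 0.03 m or distance of any of spare_bottle_mid, cream_jar, buffer, spray, dust_brush from where it was at the start of the episode above 0.04 m).
It also fails if it takes over 72 s, if anything falls off the work surface, if the arm or the gripper's body presses on something with over 40 N, if the wrist force passes 120 N, or if a joint passes its speed limit or range.

## Working session

There is one attempt and no reset: what is moved stays moved. The work goes in short steps, Python scripts to look and compute and a tool call to move; the robot and the scene stay as the last step left them, time stands still between calls to the robot, and variables do not carry over. Pictures are saved under pics/ and viewed, at most 10 in all, crops included, and the job is handed in when it is done.

Besides the shell and the picture viewer there is one more tool, called after "Call:" in YAML: its name, and indented under it one key for each argument. move_arm: Moves the arm, as the interface text tells. Scaled input: -1 to 1 covers 25 mm each way for a shift and 30 degrees each way for a turn. Its arguments: {"type":"object","properties":{"targets":{"type":"array"},"claw":{"type":"number"},"newtons":{"type":"number"}},"required":["targets"]}

```bash
mkdir -p pics; ls
python3 - <<'E'
from station import sensors, cams, order, manip
import cv2,numpy as np
s=sensors.sense();print(s['t'],s['tcp_pos'],s['tool_rot'],s['finger_gap'],manip.grasp_offset)
for n in('side','top'):
    i=cams.snapshot(n);cv2.imwrite(f'pics/{n}0.png',i[:,:,::-1]);m=cams.camera_model(n);print(n,m['fx'],m['cx'],m['cy'],m['distortion'],np.round(m['extrinsics'],3).tolist())
E
```

```text
pics
0.0 [0.14629873 0.60688737 0.23032931] [ 1.18150973e-01  9.92995040e-01 -1.04610217e-03 -3.21875908e-04] 1.0023406737171572 0.0187
side 538.0772708762308 322.12939053252654 243.2752312288636 [-0.04432919  0.          0.          0.          0.        ] [[-0.979, -0.204, -0.009, 0.503], [-0.117, 0.597, -0.794, 0.142], [0.167, -0.776, -0.608, 0.957], [0.0, 0.0, 0.0, 1.0]]
top 600.8259891402049 326.3458374327749 245.5674212683945 [-0.12241366  0.          0.          0.          0.        ] [[-0.027, -1.0, -0.01, -0.014], [-0.991, 0.028, -0.129, 0.535], [0.129, 0.007, -0.992, 1.085], [0.0, 0.0, 0.0, 1.0]]
```

View pics/top0.png

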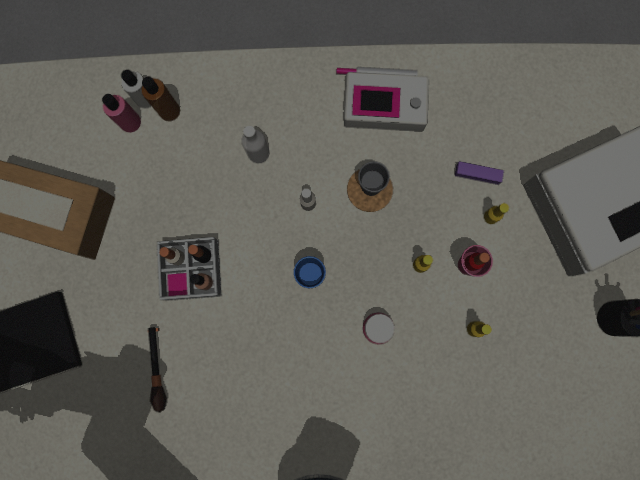

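View pics/side0.png

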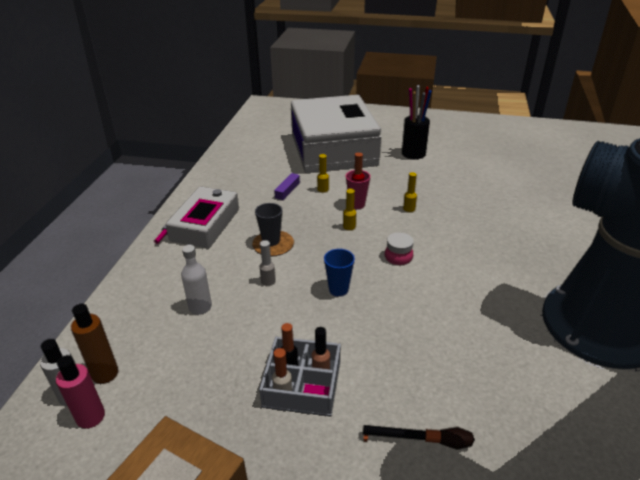

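The top view shows the red bottle with its copper cap in the pink cup at (476,261), with three yellow look-alikes at (424,263), (481,330) and (497,212). The red one fits because of its colour and because it stands in the pink cup. The blue cup is at (310,272), the grey cup on its coaster at (371,183), and the pad at (178,284). I'll confirm in an enlarged crop and measure.

```bash
cat > h.py <<'E'
from station import sensors, cams, order, manip
import cv2,numpy as np
def ray(n,p,z):
    m=cams.camera_model(n);K=np.array([[m['fx'],0,m['cx']],[0,m['fy'],m['cy']],[0,0,1]]);E=np.array(m['extrinsics'])
    u=cv2.undistortPoints(np.array(p,float).reshape(-1,1,2),K,np.array(m['distortion']))[:,0]
    d=np.c_[u,np.ones(len(u))]@E[:3,:3];c=-E[:3,:3].T@E[:3,3]
    return (c+d*((z-c[2])/d[:,2:]))[:,:2]
def proj(n,P):
    m=cams.camera_model(n);K=np.array([[m['fx'],0,m['cx']],[0,m['fy'],m['cy']],[0,0,1]]);E=np.array(m['extrinsics'])
    return cv2.projectPoints(np.array(P,float).reshape(-1,1,3),cv2.Rodrigues(E[:3,:3])[0],E[:3,3],K,np.array(m['distortion']))[0][:,0]
def mask(hsv,lo,hi,box=None):
    k=cv2.inRange(hsv,np.array(lo),np.array(hi))
    if box: z=np.zeros_like(k);x0,y0,x1,y1=box;z[y0:y1,x0:x1]=k[y0:y1,x0:x1];k=z
    return k
E
python3 - <<'E'
from h import *
t=cv2.imread('pics/top0.png');s=cv2.imread('pics/side0.png')
def c(i,x,y,w,h,W,H): return cv2.resize(i[y:y+h,x:x+w],(W,H),interpolation=cv2.INTER_CUBIC)
a=c(t,400,190,120,160,400,533)
b=c(s,310,140,120,160,400,533)
cv2.imwrite('pics/cropA.png',cv2.convertScaleAbs(np.hstack([a,b]),alpha=1.5))
a=c(t,280,150,120,150,400,500); b=c(t,145,225,90,112,400,500)
cv2.imwrite('pics/cropB.png',cv2.convertScaleAbs(np.hstack([a,b]),alpha=1.5))
E
```

```text
(no output)
```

View pics/cropA.png

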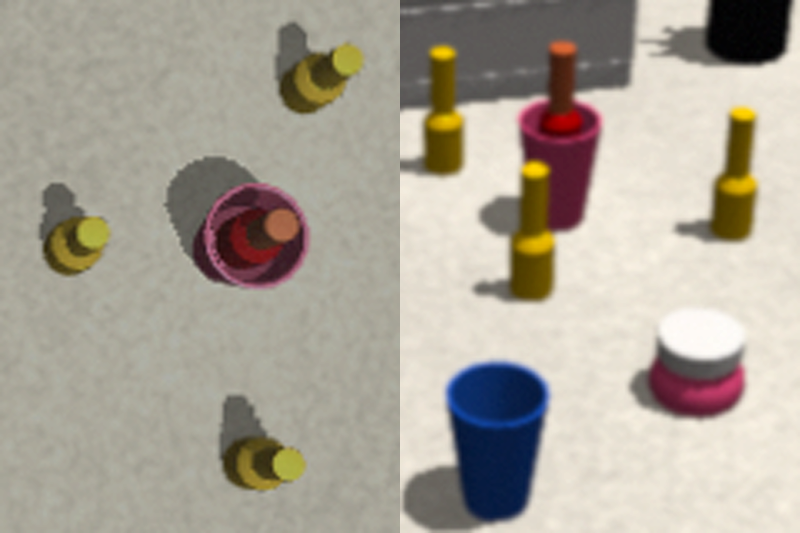

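View pics/cropB.png

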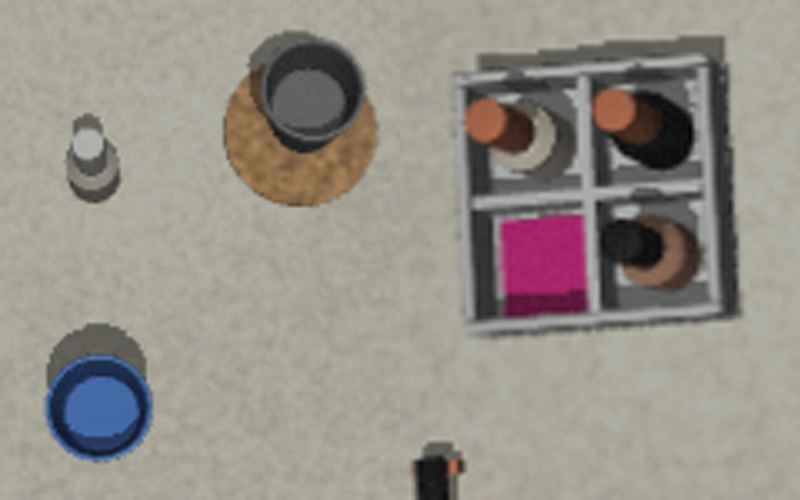

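The crops confirm it: the red bottle with the copper cap sits in the pink cup, and the three yellow bottles around it are decoys. Rim centres in the top view are pink (477,261), blue (309.3,272.2) and grey (373,176.6). The pad is at about (177,284), with white and black neighbours above it and to its upper right, and nude to its right.

Run:
```python
from h import *
np.set_printoptions(precision=4,suppress=True)
t=cv2.imread('pics/top0.png');h=cv2.cvtColor(t,cv2.COLOR_BGR2HSV)
k=mask(h,(140,120,40),(175,255,255),(155,265,195,305));r=cv2.minAreaRect(cv2.findNonZero(k));print('pad rect',r)
print('pad',ray('top',[r[0]],.007), 'corners',ray('top',cv2.boxPoints(r),.007).tolist())
def q(s,x,y,x0=0): return ((x-x0+.5)/s-.5)
T={'pink':(q(3.333,257)+400,q(3.333,236.5)+190,.08),'redcap':(q(3.333,281.5)+400,q(3.333,224)+190,.135),
'blue':(q(3.333,99)+280,q(3.333,408)+150,.08),'grey':(q(3.333,311)+280,q(3.333,89)+150,.084),'coaster':(q(3.333,300)+280,q(3.333,130)+150,.004),
'yel1':(q(3.333,92.5)+400,q(3.333,234)+190,.095),'yel2':(q(3.333,348)+400,q(3.333,60)+190,.095),'yel3':(q(3.333,288)+400,q(3.333,464)+190,.095),
'spare':(q(3.333,88)+280,q(3.333,141)+150,.095),
'white':(q(4.444,487,400)+145,q(4.444,121)+225,.1),'black':(q(4.444,614,400)+145,q(4.444,110)+225,.1),'nude':(q(4.444,620,400)+145,q(4.444,243)+225,.1)}
for n,v in T.items(): print(n,np.round(v[:2],1),ray('top',[v[:2]],v[2])[0])
S={'pink':(q(3.333,560.5,400)+310,q(3.333,123)+140,.08),'redcap':(q(3.333,563,400)+310,q(3.333,48)+140,.135),'blue':(q(3.333,498,400)+310,q(3.333,392.5)+140,.08)}
for n,v in S.items(): print('side',n,ray('side',[v[:2]],v[2])[0])
# caddy outer walls in the top view
for c in [(462,75),(718,58),(735,315),(470,330)]:
    print('caddycorner',ray('top',[(q(4.444,c[0],400)+145,q(4.444,c[1])+225)],.045)[0])
```

```text
pad rect ((177.0, 284.0), (22.0, 18.0), 90.0)
pad [[0.4716 0.2595]] corners [[0.49314316356297644, 0.2771853749836023], [0.4922511399719587, 0.24202552962999394], [0.4501134145382475, 0.2420606496719752], [0.4509086594499522, 0.2770756128833428]]Traceback (most recent call last):
  File "<stdin>", line 7, in <module>
TypeError: q() missing 1 required positional argument: 'y'
```

Run:
```python
from h import *
np.set_printoptions(precision=4,suppress=True)
def q(s,x,x0=0): return ((x-x0+.5)/s-.5)
T={'pink':(q(3.333,257)+400,q(3.333,236.5)+190,.08),'redcap':(q(3.333,281.5)+400,q(3.333,224)+190,.135),
'blue':(q(3.333,99)+280,q(3.333,408)+150,.08),'grey':(q(3.333,311)+280,q(3.333,89)+150,.084),'coaster':(q(3.333,300)+280,q(3.333,130)+150,.004),
'yel1':(q(3.333,92.5)+400,q(3.333,234)+190,.095),'yel2':(q(3.333,348)+400,q(3.333,60)+190,.095),'yel3':(q(3.333,288)+400,q(3.333,464)+190,.095),
'spare':(q(3.333,88)+280,q(3.333,141)+150,.095),
'white':(q(4.444,487,400)+145,q(4.444,121)+225,.1),'black':(q(4.444,614,400)+145,q(4.444,110)+225,.1),'nude':(q(4.444,620,400)+145,q(4.444,243)+225,.1)}
for n,v in T.items(): print(n,np.round(v[:2],1),ray('top',[v[:2]],v[2])[0])
S={'pink':(q(3.333,560.5,400)+310,q(3.333,123)+140,.08),'redcap':(q(3.333,563,400)+310,q(3.333,48)+140,.135),'blue':(q(3.333,498,400)+310,q(3.333,392.5)+140,.08)}
for n,v in S.items(): print('side',n,ray('side',[v[:2]],v[2])[0])
for c in [(462,75),(718,58),(735,315),(470,330)]:
    print('caddycorner',ray('top',[(q(4.444,c[0],400)+145,q(4.444,c[1])+225)],.045)[0])
```

```text
pink [476.8 260.6] [ 0.4932 -0.2973]
redcap [484.1 256.9] [ 0.4939 -0.2969]
blue [309.4 272.1] [0.4814 0.0027]
grey [373.  176.4] [ 0.6514 -0.1167]
coaster [369.7 188.7] [ 0.6468 -0.1154]
yel1 [427.4 259.9] [ 0.4957 -0.206 ]
yel2 [504.1 207.7] [ 0.5854 -0.3491]
yel3 [486.1 328.9] [ 0.3715 -0.3036]
spare [306.1 192. ] [0.6236 0.0047]
white [164.2 251.8] [0.5225 0.2587]
black [192.8 249.4] [0.5255 0.2072]
nude [194.1 279.3] [0.4724 0.2048]
side pink [ 0.4905 -0.2873]
side redcap [ 0.4911 -0.2908]
side blue [0.48   0.0062]
caddycorner [0.5493 0.2851]
caddycorner [0.5533 0.1759]
caddycorner [0.4457 0.1694]
caddycorner [0.442 0.281]
```

Call:
move_arm:
  targets:
    - {"dx":1,"dy":-1}
    - {"dx":1,"dy":-1,"rz":-0.2}
    - {"dx":1,"dy":-1,"rz":-0.2}
    - {"dx":1,"dy":-1,"rz":-0.2}
    - {"dx":1,"dy":-1,"rz":-0.2}
    - {"dx":1,"dy":-1,"rz":-0.2}
    - {"dx":1,"dy":-1}
    - {"dx":1,"dy":-1}
    - {"dx":1,"dy":-1}
    - {"dx":1,"dy":-1}
  claw: 100
  newtons: 30

```text
schema error: expected keys dx, dy, dz, rx, ry, rz
```

Call:
move_arm:
  targets:
    - {"dx":0.4,"dy":-1}
    - {"dx":0.4,"dy":-1}
    - {"dx":0.4,"dy":-1}
    - {"dx":0.4,"dy":-1}
    - {"dx":0.4,"dy":-1}
    - {"dx":0.4,"dy":-1}
    - {"dx":0.4,"dy":-1}
    - {"dx":0.4,"dy":-1}
    - {"dx":0.4,"dy":-1}
    - {"dx":0.4,"dy":-1}

```text
schema error: expected keys dx, dy, dz, rx, ry, rz
```

Call:
move_arm:
  targets:
    - {"dy":-1}
    - {"dy":-1}
    - {"dy":-1}
    - {"dy":-1}
    - {"dy":-1}
    - {"dy":-1}
    - {"dy":-1}
    - {"dy":-1}
    - {"dy":-1}
    - {"dy":-1}

```text
schema error: expected keys dx, dy, dz, rx, ry, rz
```

Call:
move_arm:
  targets:
    - {"dy":-1}
    - {"dy":-1}
    - {"dy":-1}
    - {"dy":-1}
    - {"dy":-1}
    - {"dy":-1}
    - {}
    - {}
    - {}
    - {}

```text
schema error: expected keys dx, dy, dz, rx, ry, rz
```

All six keys are needed in every row, so I'll resend the moves with full rows.

Call:
move_arm:
  targets:
    - {"dx":1,"dy":-1,"dz":0,"rx":0,"ry":0,"rz":0}
    - {"dx":1,"dy":-1,"dz":0,"rx":0,"ry":0,"rz":-0.2}
    - {"dx":1,"dy":-1,"dz":0,"rx":0,"ry":0,"rz":-0.2}
    - {"dx":1,"dy":-1,"dz":0,"rx":0,"ry":0,"rz":-0.2}
    - {"dx":1,"dy":-1,"dz":0,"rx":0,"ry":0,"rz":-0.2}
    - {"dx":1,"dy":-1,"dz":0,"rx":0,"ry":0,"rz":-0.2}
    - {"dx":1,"dy":-1,"dz":0,"rx":0,"ry":0,"rz":0}
    - {"dx":1,"dy":-1,"dz":0,"rx":0,"ry":0,"rz":0}
    - {"dx":1,"dy":-1,"dz":0,"rx":0,"ry":0,"rz":0}
    - {"dx":1,"dy":-1,"dz":0,"rx":0,"ry":0,"rz":0}
  claw: 100
  newtons: 30

```text
t: 1.35
tcp_pos: [0.397, 0.3565, 0.231]
tool_rot: [0.371, 0.929, -0.0, -0.0]
force: [0.1, -0.3, 0.6]
finger_gap: 0.998
gripper_force: 0.0
```

Call:
move_arm:
  targets:
    - {"dx":0.4,"dy":-1,"dz":0,"rx":0,"ry":0,"rz":0}
    - {"dx":0.4,"dy":-1,"dz":0,"rx":0,"ry":0,"rz":0}
    - {"dx":0.4,"dy":-1,"dz":0,"rx":0,"ry":0,"rz":0}
    - {"dx":0.4,"dy":-1,"dz":0,"rx":0,"ry":0,"rz":0}
    - {"dx":0.4,"dy":-1,"dz":0,"rx":0,"ry":0,"rz":0}
    - {"dx":0.4,"dy":-1,"dz":0,"rx":0,"ry":0,"rz":0}
    - {"dx":0.4,"dy":-1,"dz":0,"rx":0,"ry":0,"rz":0}
    - {"dx":0.4,"dy":-1,"dz":0,"rx":0,"ry":0,"rz":0}
    - {"dx":0.4,"dy":-1,"dz":0,"rx":0,"ry":0,"rz":0}
    - {"dx":0.4,"dy":-1,"dz":0,"rx":0,"ry":0,"rz":0}

```text
t: 2.6
tcp_pos: [0.4965, 0.1067, 0.231]
tool_rot: [0.371, 0.929, -0.0, -0.0]
force: [0.2, 0.1, -0.4]
finger_gap: 1.002
gripper_force: 0.0
```

Call:
move_arm:
  targets:
    - {"dx":0,"dy":-1,"dz":0,"rx":0,"ry":0,"rz":0}
    - {"dx":0,"dy":-1,"dz":0,"rx":0,"ry":0,"rz":0}
    - {"dx":0,"dy":-1,"dz":0,"rx":0,"ry":0,"rz":0}
    - {"dx":0,"dy":-1,"dz":0,"rx":0,"ry":0,"rz":0}
    - {"dx":0,"dy":-1,"dz":0,"rx":0,"ry":0,"rz":0}
    - {"dx":0,"dy":-1,"dz":0,"rx":0,"ry":0,"rz":0}
    - {"dx":0,"dy":-1,"dz":0,"rx":0,"ry":0,"rz":0}
    - {"dx":0,"dy":-1,"dz":0,"rx":0,"ry":0,"rz":0}
    - {"dx":0,"dy":-1,"dz":0,"rx":0,"ry":0,"rz":0}
    - {"dx":0,"dy":-1,"dz":0,"rx":0,"ry":0,"rz":0}

```text
t: 3.85
tcp_pos: [0.4962, -0.1431, 0.231]
tool_rot: [0.371, 0.929, 0.0, -0.0]
force: [-0.1, 0.9, 0.3]
finger_gap: 0.996
gripper_force: 0.0
```

Call:
move_arm:
  targets:
    - {"dx":0,"dy":-1,"dz":0,"rx":0,"ry":0,"rz":0}
    - {"dx":0,"dy":-1,"dz":0,"rx":0,"ry":0,"rz":0}
    - {"dx":0,"dy":-1,"dz":0,"rx":0,"ry":0,"rz":0}
    - {"dx":0,"dy":-1,"dz":0,"rx":0,"ry":0,"rz":0}
    - {"dx":0,"dy":-1,"dz":0,"rx":0,"ry":0,"rz":0}
    - {"dx":0,"dy":-1,"dz":0,"rx":0,"ry":0,"rz":0}
    - {"dx":0,"dy":-0.1,"dz":0,"rx":0,"ry":0,"rz":0}
    - {"dx":0,"dy":0,"dz":-1,"rx":0,"ry":0,"rz":0}
    - {"dx":0,"dy":0,"dz":-1,"rx":0,"ry":0,"rz":0}
    - {"dx":0,"dy":0,"dz":0,"rx":0,"ry":0,"rz":0}

```text
t: 5.1
tcp_pos: [0.4953, -0.2932, 0.1795]
tool_rot: [0.371, 0.929, 0.001, -0.003]
force: [-0.4, 0.5, 0.5]
finger_gap: 1.003
gripper_force: 0.0
```

Call:
move_arm:
  targets:
    - {"dx":-0.07,"dy":-0.1,"dz":0,"rx":0,"ry":0,"rz":0}
    - {"dx":0,"dy":0,"dz":-0.8,"rx":0,"ry":0,"rz":0}
    - {"dx":0,"dy":0,"dz":-0.8,"rx":0,"ry":0,"rz":0}
    - {"dx":0,"dy":0,"dz":-0.8,"rx":0,"ry":0,"rz":0}
    - {"dx":0,"dy":0,"dz":-0.8,"rx":0,"ry":0,"rz":0}
    - {"dx":0,"dy":0,"dz":0,"rx":0,"ry":0,"rz":0}
    - {"dx":0,"dy":0,"dz":0,"rx":0,"ry":0,"rz":0}
    - {"dx":0,"dy":0,"dz":0,"rx":0,"ry":0,"rz":0}
    - {"dx":0,"dy":0,"dz":0,"rx":0,"ry":0,"rz":0}
    - {"dx":0,"dy":0,"dz":0,"rx":0,"ry":0,"rz":0}

```text
t: 6.35
tcp_pos: [0.495, -0.2976, 0.1017]
tool_rot: [0.371, 0.929, -0.0, 0.0]
force: [-0.1, 0.0, -1.0]
finger_gap: 0.997
gripper_force: 0.0
```

Call:
move_arm:
  targets:
    - {"dx":0,"dy":0,"dz":0,"rx":0,"ry":0,"rz":0}
    - {"dx":0,"dy":0,"dz":0,"rx":0,"ry":0,"rz":0}
    - {"dx":0,"dy":0,"dz":0,"rx":0,"ry":0,"rz":0}
    - {"dx":0,"dy":0,"dz":0,"rx":0,"ry":0,"rz":0}
    - {"dx":0,"dy":0,"dz":0,"rx":0,"ry":0,"rz":0}
    - {"dx":0,"dy":0,"dz":0,"rx":0,"ry":0,"rz":0}
    - {"dx":0,"dy":0,"dz":0,"rx":0,"ry":0,"rz":0}
    - {"dx":0,"dy":0,"dz":0,"rx":0,"ry":0,"rz":0}
    - {"dx":0,"dy":0,"dz":0,"rx":0,"ry":0,"rz":0}
    - {"dx":0,"dy":0,"dz":0,"rx":0,"ry":0,"rz":0}
  claw: 0

```text
t: 7.6
tcp_pos: [0.4948, -0.2974, 0.1013]
tool_rot: [0.371, 0.929, -0.0, -0.0]
force: [-0.2, -0.3, -0.5]
finger_gap: 0.199
gripper_force: 30.1
```

Call:
move_arm:
  targets:
    - {"dx":0,"dy":0,"dz":0.5,"rx":0,"ry":0,"rz":0}
    - {"dx":0,"dy":0,"dz":0.5,"rx":0,"ry":0,"rz":0}
    - {"dx":0,"dy":0,"dz":0.75,"rx":0,"ry":0,"rz":0}
    - {"dx":0,"dy":0,"dz":0.75,"rx":0,"ry":0,"rz":0}
    - {"dx":0,"dy":0,"dz":0.75,"rx":0,"ry":0,"rz":0}
    - {"dx":0,"dy":0,"dz":0.75,"rx":0,"ry":0,"rz":0}
    - {"dx":0,"dy":0,"dz":0,"rx":0,"ry":0,"rz":0}
    - {"dx":0,"dy":0,"dz":0,"rx":0,"ry":0,"rz":0}
    - {"dx":0,"dy":0,"dz":0,"rx":0,"ry":0,"rz":0}
    - {"dx":0,"dy":0,"dz":0,"rx":0,"ry":0,"rz":0}

```text
t: 8.85
tcp_pos: [0.4945, -0.2972, 0.2006]
tool_rot: [0.371, 0.929, 0.0, -0.001]
force: [0.2, -0.1, -0.8]
finger_gap: 0.2
gripper_force: 30.1
```

Run:
```python
from h import *
i=cams.snapshot('side')[:,:,::-1];cv2.imwrite('pics/s1.png',cv2.resize(i[20:260,220:540],(800,600),interpolation=cv2.INTER_CUBIC))
s=sensors.sense();print(s['tcp_pos'],s['finger_gap'])
```

```text
[ 0.49458238 -0.29725838  0.20068807] 0.1999596082460802
```

View pics/s1.png

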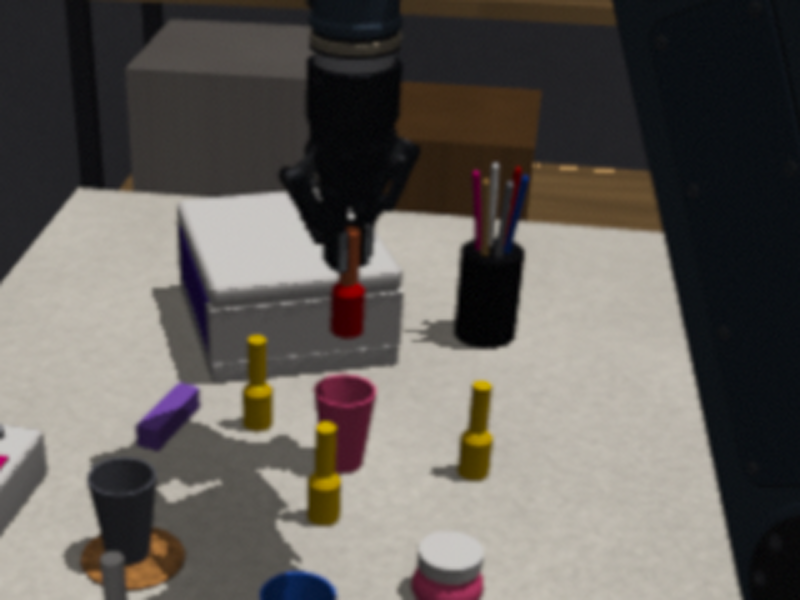

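The red bottle hangs upright in the fingers (347,310 in the crop) and the pink cup is still standing (345,425). Carrying it to the caddy.

Call:
move_arm:
  targets:
    - {"dx":0,"dy":1,"dz":0,"rx":0,"ry":0,"rz":0}
    - {"dx":0,"dy":1,"dz":0,"rx":0,"ry":0,"rz":0}
    - {"dx":0,"dy":1,"dz":0,"rx":0,"ry":0,"rz":0}
    - {"dx":0,"dy":1,"dz":0,"rx":0,"ry":0,"rz":0}
    - {"dx":0,"dy":1,"dz":0,"rx":0,"ry":0,"rz":0}
    - {"dx":0,"dy":1,"dz":0,"rx":0,"ry":0,"rz":0}
    - {"dx":0,"dy":1,"dz":0,"rx":0,"ry":0,"rz":0}
    - {"dx":0,"dy":1,"dz":0,"rx":0,"ry":0,"rz":0}
    - {"dx":0,"dy":1,"dz":0,"rx":0,"ry":0,"rz":0}
    - {"dx":0,"dy":1,"dz":0,"rx":0,"ry":0,"rz":0}

```text
t: 10.15
tcp_pos: [0.4942, -0.045, 0.2015]
tool_rot: [0.37, 0.929, 0.0, -0.0]
force: [-0.5, -0.1, -0.9]
finger_gap: 0.198
gripper_force: 30.1
```

Call:
move_arm:
  targets:
    - {"dx":-0.1,"dy":1,"dz":0,"rx":0,"ry":0,"rz":0}
    - {"dx":-0.1,"dy":1,"dz":0,"rx":0,"ry":0,"rz":0}
    - {"dx":-0.1,"dy":1,"dz":0,"rx":0,"ry":0,"rz":0}
    - {"dx":-0.1,"dy":1,"dz":0,"rx":0,"ry":0,"rz":0}
    - {"dx":-0.1,"dy":1,"dz":0,"rx":0,"ry":0,"rz":0}
    - {"dx":-0.1,"dy":1,"dz":0,"rx":0,"ry":0,"rz":0}
    - {"dx":-0.1,"dy":1,"dz":0,"rx":0,"ry":0,"rz":0}
    - {"dx":-0.1,"dy":1,"dz":0,"rx":0,"ry":0,"rz":0}
    - {"dx":-0.1,"dy":1,"dz":0,"rx":0,"ry":0,"rz":0}
    - {"dx":-0.1,"dy":1,"dz":0,"rx":0,"ry":0,"rz":0}

```text
t: 11.4
tcp_pos: [0.4683, 0.2045, 0.2015]
tool_rot: [0.37, 0.929, 0.0, -0.0]
force: [-0.1, -0.6, 0.2]
finger_gap: 0.199
gripper_force: 30.1
```

Call:
move_arm:
  targets:
    - {"dx":0,"dy":1,"dz":0,"rx":0,"ry":0,"rz":0}
    - {"dx":0,"dy":1,"dz":0,"rx":0,"ry":0,"rz":0}
    - {"dx":0,"dy":0.1,"dz":0,"rx":0,"ry":0,"rz":0}
    - {"dx":0,"dy":0,"dz":0,"rx":0,"ry":0,"rz":0}
    - {"dx":0,"dy":0,"dz":0,"rx":0,"ry":0,"rz":0}
    - {"dx":0,"dy":0,"dz":0,"rx":0,"ry":0,"rz":0}
    - {"dx":0,"dy":0,"dz":0,"rx":0,"ry":0,"rz":0}
    - {"dx":0,"dy":0,"dz":0,"rx":0,"ry":0,"rz":0}
    - {"dx":0,"dy":0,"dz":0,"rx":0,"ry":0,"rz":0}
    - {"dx":0,"dy":0,"dz":0,"rx":0,"ry":0,"rz":0}

```text
t: 12.65
tcp_pos: [0.4698, 0.255, 0.2013]
tool_rot: [0.371, 0.929, 0.0, -0.0]
force: [-0.5, -0.5, -0.3]
finger_gap: 0.2
gripper_force: 30.1
```

Run:
```python
from h import *
i=cams.snapshot('side')[:,:,::-1];s=sensors.sense();p=s['tcp_pos'];print(p,s['finger_gap'])
j=i.copy()
for P,c in (((.470,.256,.007),(0,255,0)),((p[0],p[1],.14),(255,255,0))):
    u=proj('side',[P])[0];print(u);cv2.circle(j,tuple(int(round(v)) for v in u),1,c,-1)
cv2.imwrite('pics/s2.png',cv2.resize(j[220:420,210:410],(600,600),interpolation=cv2.INTER_CUBIC))
```

```text
[0.46981051 0.25504987 0.20129398] 0.2036327449975298
[316.01313231 393.98871883]
[314.76481932 334.66831701]
```

View pics/s2.png

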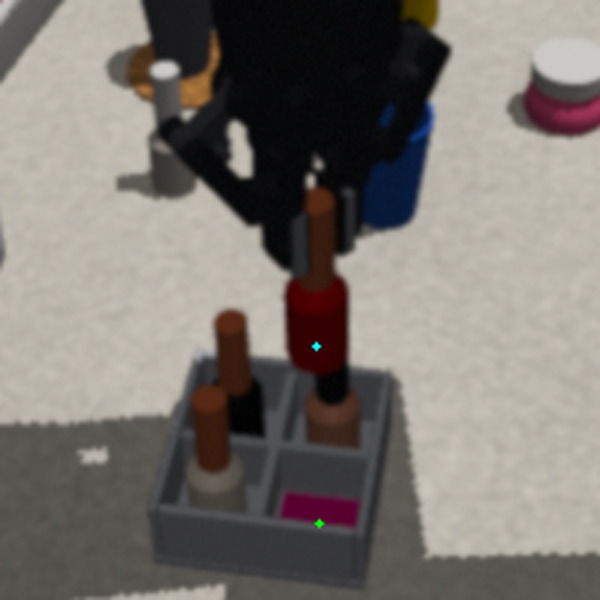

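Run:
```python
from h import *
f=lambda x,y:((x+.5)/3-.5+210,(y+.5)/3-.5+220)
print('pad far edge',ray('side',[f(283,494),f(358,500),f(321,497)],.007))
# red cap top at tcp+... underside .14 => top .235
print('captop',ray('side',[f(320,198)],.235),'nude cap base? white captop',ray('side',[f(209,395)],.100),'black captop',ray('side',[f(231,320)],.100))
```

```text
pad far edge [[0.49254043 0.24169917]
 [0.45305722 0.23770743]
 [0.47250188 0.23964075]]
captop [[0.4655197  0.25746485]] nude cap base? white captop [[0.52199742 0.26099015]] black captop [[0.52421675 0.21056687]]
```

The bottle hangs over the empty cell, with the magenta pad below at about (319,510) in the crop. A small correction and then straight down.

Call:
move_arm:
  targets:
    - {"dx":0.1,"dy":0.08,"dz":0,"rx":0,"ry":0,"rz":0}
    - {"dx":0,"dy":0,"dz":-0.8,"rx":0,"ry":0,"rz":0}
    - {"dx":0,"dy":0,"dz":-0.8,"rx":0,"ry":0,"rz":0}
    - {"dx":0,"dy":0,"dz":-0.8,"rx":0,"ry":0,"rz":0}
    - {"dx":0,"dy":0,"dz":-0.8,"rx":0,"ry":0,"rz":0}
    - {"dx":0,"dy":0,"dz":-0.8,"rx":0,"ry":0,"rz":0}
    - {"dx":0,"dy":0,"dz":-0.6,"rx":0,"ry":0,"rz":0}
    - {"dx":0,"dy":0,"dz":-0.3,"rx":0,"ry":0,"rz":0}
    - {"dx":0,"dy":0,"dz":-0.2,"rx":0,"ry":0,"rz":0}
    - {"dx":0,"dy":0,"dz":0,"rx":0,"ry":0,"rz":0}

```text
t: 13.95
tcp_pos: [0.4724, 0.2571, 0.0738]
tool_rot: [0.371, 0.929, 0.0, 0.0]
force: [0.3, -0.4, 0.2]
finger_gap: 0.202
gripper_force: 30.2
```

Run:
```python
from h import *
s=sensors.sense();print(s['tcp_pos'],s['finger_gap'],s['force'])
```

```text
[0.47242678 0.25708625 0.07384148] 0.2018190135885132 [ 0.34514053 -0.41705843  0.24337088]
```

Call:
move_arm:
  targets:
    - {"dx":0,"dy":0,"dz":-0.06,"rx":0,"ry":0,"rz":0}
    - {"dx":0,"dy":0,"dz":-0.06,"rx":0,"ry":0,"rz":0}
    - {"dx":0,"dy":0,"dz":-0.04,"rx":0,"ry":0,"rz":0}
    - {"dx":0,"dy":0,"dz":-0.04,"rx":0,"ry":0,"rz":0}
    - {"dx":0,"dy":0,"dz":0,"rx":0,"ry":0,"rz":0}
    - {"dx":0,"dy":0,"dz":0,"rx":0,"ry":0,"rz":0}
    - {"dx":0,"dy":0,"dz":0,"rx":0,"ry":0,"rz":0}
    - {"dx":0,"dy":0,"dz":0,"rx":0,"ry":0,"rz":0}
    - {"dx":0,"dy":0,"dz":0,"rx":0,"ry":0,"rz":0}
    - {"dx":0,"dy":0,"dz":0,"rx":0,"ry":0,"rz":0}

```text
t: 15.2
tcp_pos: [0.4723, 0.257, 0.0688]
tool_rot: [0.371, 0.929, 0.0, 0.0]
force: [1.2, 0.2, 0.0]
finger_gap: 0.199
gripper_force: 30.2
```

Call:
move_arm:
  targets:
    - {"dx":0,"dy":0,"dz":0,"rx":0,"ry":0,"rz":0}
    - {"dx":0,"dy":0,"dz":0,"rx":0,"ry":0,"rz":0}
    - {"dx":0,"dy":0,"dz":0,"rx":0,"ry":0,"rz":0}
    - {"dx":0,"dy":0,"dz":0,"rx":0,"ry":0,"rz":0}
    - {"dx":0,"dy":0,"dz":0.3,"rx":0,"ry":0,"rz":0}
    - {"dx":0,"dy":0,"dz":0.7,"rx":0,"ry":0,"rz":0}
    - {"dx":0,"dy":0,"dz":1,"rx":0,"ry":0,"rz":0}
    - {"dx":0,"dy":0,"dz":1,"rx":0,"ry":0,"rz":0}
    - {"dx":0,"dy":0,"dz":1,"rx":0,"ry":0,"rz":0}
    - {"dx":0,"dy":0,"dz":0,"rx":0,"ry":0,"rz":0}
  claw: 60

```text
t: 16.45
tcp_pos: [0.4737, 0.2575, 0.171]
tool_rot: [0.371, 0.929, 0.002, 0.002]
force: [-0.5, 0.2, 0.1]
finger_gap: 0.601
gripper_force: 0.0
```

Run:
```python
from h import *
i=cams.snapshot('side')[:,:,::-1];s=sensors.sense();print(s['tcp_pos'],s['finger_gap'])
cv2.imwrite('pics/s3.png',cv2.resize(i[220:420,210:410],(600,600),interpolation=cv2.INTER_CUBIC))
```

```text
[0.47276354 0.2572066  0.16970979] 0.602254504218772
```

View pics/s3.png

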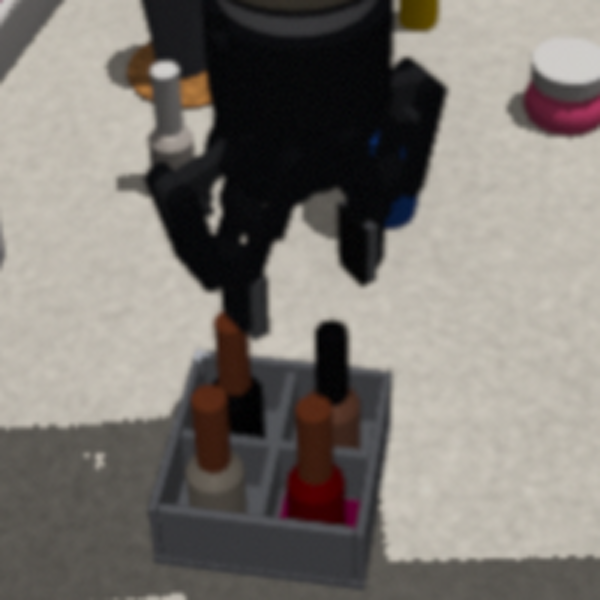

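The red bottle stands upright on the pad (315,500 in the crop) and its neighbours are undisturbed. Next the blue cup, at about (0.481, 0.003).

Call:
move_arm:
  targets:
    - {"dx":0,"dy":-1,"dz":0,"rx":0,"ry":0,"rz":0}
    - {"dx":0,"dy":-1,"dz":0,"rx":0,"ry":0,"rz":0}
    - {"dx":0,"dy":-1,"dz":0,"rx":0,"ry":0,"rz":0}
    - {"dx":0,"dy":-1,"dz":0,"rx":0,"ry":0,"rz":0}
    - {"dx":0,"dy":-1,"dz":0,"rx":0,"ry":0,"rz":0}
    - {"dx":0,"dy":-1,"dz":0,"rx":0,"ry":0,"rz":0}
    - {"dx":0.1,"dy":-1,"dz":0,"rx":0,"ry":0,"rz":0}
    - {"dx":0.1,"dy":-1,"dz":0,"rx":0,"ry":0,"rz":0}
    - {"dx":0.15,"dy":-1,"dz":0,"rx":0,"ry":0,"rz":0}
    - {"dx":0,"dy":-1,"dz":0,"rx":0,"ry":0,"rz":0}
  claw: 100

```text
t: 17.75
tcp_pos: [0.4805, 0.0063, 0.1677]
tool_rot: [0.371, 0.929, -0.0, -0.001]
force: [0.4, 0.6, 0.2]
finger_gap: 0.997
gripper_force: 0.0
```

Call:
move_arm:
  targets:
    - {"dx":0,"dy":-0.14,"dz":0,"rx":0,"ry":0,"rz":0}
    - {"dx":0,"dy":0,"dz":-0.8,"rx":0,"ry":0,"rz":0}
    - {"dx":0,"dy":0,"dz":-0.8,"rx":0,"ry":0,"rz":0}
    - {"dx":0,"dy":0,"dz":-0.8,"rx":0,"ry":0,"rz":0}
    - {"dx":0,"dy":0,"dz":-0.8,"rx":0,"ry":0,"rz":0}
    - {"dx":0,"dy":0,"dz":-0.8,"rx":0,"ry":0,"rz":0}
    - {"dx":0,"dy":0,"dz":-0.8,"rx":0,"ry":0,"rz":0}
    - {"dx":0,"dy":0,"dz":-0.3,"rx":0,"ry":0,"rz":0}
    - {"dx":0,"dy":0,"dz":0,"rx":0,"ry":0,"rz":0}
    - {"dx":0,"dy":0,"dz":0,"rx":0,"ry":0,"rz":0}

```text
t: 19.0
tcp_pos: [0.4814, 0.0037, 0.0418]
tool_rot: [0.371, 0.929, 0.0, 0.0]
force: [0.8, -1.1, -0.4]
finger_gap: 0.998
gripper_force: 0.0
```

Call:
move_arm:
  targets:
    - {"dx":0,"dy":0,"dz":0,"rx":0,"ry":0,"rz":0}
    - {"dx":0,"dy":0,"dz":0,"rx":0,"ry":0,"rz":0}
    - {"dx":0,"dy":0,"dz":0,"rx":0,"ry":0,"rz":0}
    - {"dx":0,"dy":0,"dz":0,"rx":0,"ry":0,"rz":0}
    - {"dx":0,"dy":0,"dz":0,"rx":0,"ry":0,"rz":0}
    - {"dx":0,"dy":0,"dz":0,"rx":0,"ry":0,"rz":0}
    - {"dx":0,"dy":0,"dz":0,"rx":0,"ry":0,"rz":0}
    - {"dx":0,"dy":0,"dz":0,"rx":0,"ry":0,"rz":0}
    - {"dx":0,"dy":0,"dz":0,"rx":0,"ry":0,"rz":0}
    - {"dx":0,"dy":0,"dz":0,"rx":0,"ry":0,"rz":0}
  claw: 0
  newtons: 30

```text
t: 20.25
tcp_pos: [0.4815, 0.0034, 0.0423]
tool_rot: [0.371, 0.929, 0.0, 0.001]
force: [-1.4, -0.7, 5.7]
finger_gap: 0.652
gripper_force: 30.6
```

Call:
move_arm:
  targets:
    - {"dx":0,"dy":0,"dz":0.4,"rx":0,"ry":0,"rz":0}
    - {"dx":0,"dy":0,"dz":0.6,"rx":0,"ry":0,"rz":0}
    - {"dx":0,"dy":0,"dz":1,"rx":0,"ry":0,"rz":0}
    - {"dx":0,"dy":0,"dz":1,"rx":0,"ry":0,"rz":0}
    - {"dx":0,"dy":0,"dz":1,"rx":0,"ry":0,"rz":0}
    - {"dx":0,"dy":0,"dz":0.4,"rx":0,"ry":0,"rz":0}
    - {"dx":0,"dy":0,"dz":0,"rx":0,"ry":0,"rz":0}
    - {"dx":0,"dy":0,"dz":0,"rx":0,"ry":0,"rz":0}
    - {"dx":0,"dy":0,"dz":0,"rx":0,"ry":0,"rz":0}
    - {"dx":0,"dy":0,"dz":0,"rx":0,"ry":0,"rz":0}

```text
t: 21.5
tcp_pos: [0.4807, 0.0036, 0.1506]
tool_rot: [0.371, 0.929, -0.0, -0.001]
force: [-0.4, 0.4, -2.1]
finger_gap: 0.652
gripper_force: 32.1
```

Call:
move_arm:
  targets:
    - {"dx":0.7,"dy":-0.48,"dz":0.2,"rx":0,"ry":0,"rz":0}
    - {"dx":0.7,"dy":-0.48,"dz":0.2,"rx":0,"ry":0,"rz":0}
    - {"dx":0.8,"dy":-0.55,"dz":0,"rx":0,"ry":0,"rz":0}
    - {"dx":0.8,"dy":-0.55,"dz":0,"rx":0,"ry":0,"rz":0}
    - {"dx":0.8,"dy":-0.55,"dz":0,"rx":0,"ry":0,"rz":0}
    - {"dx":0.8,"dy":-0.55,"dz":0,"rx":0,"ry":0,"rz":0}
    - {"dx":0.8,"dy":-0.55,"dz":0,"rx":0,"ry":0,"rz":0}
    - {"dx":0.8,"dy":-0.57,"dz":0,"rx":0,"ry":0,"rz":0}
    - {"dx":0.63,"dy":-0.5,"dz":0,"rx":0,"ry":0,"rz":0}
    - {"dx":0,"dy":0,"dz":0,"rx":0,"ry":0,"rz":0}

```text
t: 22.75
tcp_pos: [0.6525, -0.1169, 0.1605]
tool_rot: [0.372, 0.928, -0.0, 0.0]
force: [-1.1, 0.6, 0.1]
finger_gap: 0.657
gripper_force: 32.1
```

Run:
```python
from h import *
i=cams.snapshot('side')[:,:,::-1];j=cams.snapshot('top')[:,:,::-1];s=sensors.sense();print(s['tcp_pos'],s['finger_gap'])
a=cv2.resize(i[150:270,220:320],(500,600),interpolation=cv2.INTER_CUBIC)
b=cv2.resize(j[120:240,330:390],(300,600),interpolation=cv2.INTER_CUBIC)
cv2.imwrite('pics/s4.png',cv2.convertScaleAbs(np.hstack([a,b]),alpha=1.6))
f=lambda x,y:((x+.5)/2.5-.5+220,(y+.5)/2.5-.5+20)
print('grey side',ray('side',[f(123.5,481)],.084))
```

```text
[ 0.65071273 -0.11539568  0.16044208] 0.6542284088066189
grey side [[ 0.645328   -0.10583161]]
```

View pics/s4.png

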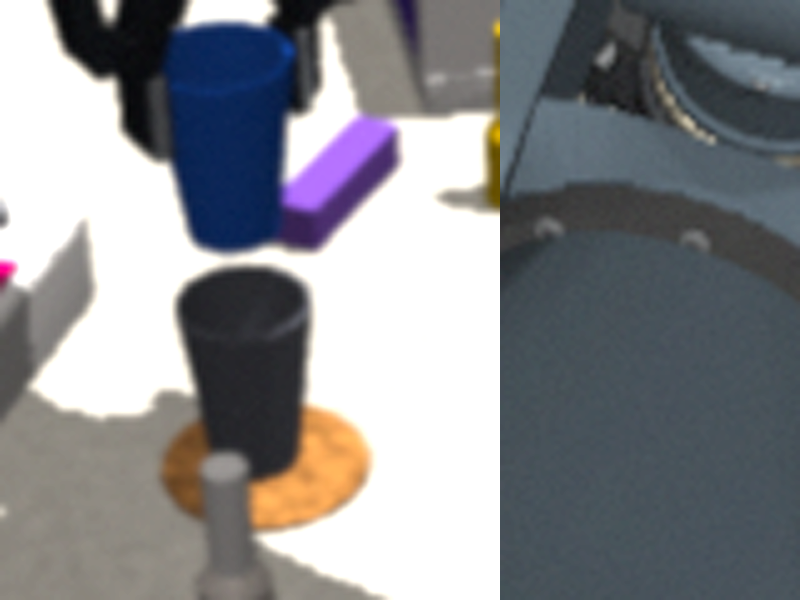

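Run:
```python
from h import *
f=lambda x,y:((x+.5)/5-.5+220,(y+.5)/5-.5+150)
print('blue rim',ray('side',[f(231,59)],.1985),'grey rim',ray('side',[f(244.5,303)],.084))
# predicted widths/centres of rim & foot outlines for a vertical cup at candidate positions
th=np.linspace(0,6.283,60)
def box(x,y,z,r):
    u=proj('side',np.c_[x+r*np.cos(th),y+r*np.sin(th),z+0*th]);u=(u-[220,150]+.5)*5-.5
    return np.round(np.r_[u.min(0),u.max(0)],0)
for n,x,y,z in(('grey',.6514,-.1167,.004),('blue',.6508,-.1161,.1185)):
    print(n,'rim',box(x,y,z+.08,.029),'foot',box(x,y,z,.019))
```

```text
blue rim [[ 0.64503206 -0.1100819 ]] grey rim [[ 0.64848401 -0.11227191]]
grey rim [170. 258. 311. 336.] foot [209. 425. 298. 479.]
blue rim [146.  15. 296.  87.] foot [189. 201. 283. 252.]
```

Seen from the side, the blue cup's foot (190–280, bottom 250) and the grey rim (right edge 311, bottom 338) match the predicted outlines for aligned cups. Lowering.

Call:
move_arm:
  targets:
    - {"dx":0,"dy":0,"dz":-0.4,"rx":0,"ry":0,"rz":0}
    - {"dx":0,"dy":0,"dz":-0.4,"rx":0,"ry":0,"rz":0}
    - {"dx":0,"dy":0,"dz":-0.4,"rx":0,"ry":0,"rz":0}
    - {"dx":0,"dy":0,"dz":-0.4,"rx":0,"ry":0,"rz":0}
    - {"dx":0,"dy":0,"dz":-0.4,"rx":0,"ry":0,"rz":0}
    - {"dx":0,"dy":0,"dz":-0.3,"rx":0,"ry":0,"rz":0}
    - {"dx":0,"dy":0,"dz":-0.2,"rx":0,"ry":0,"rz":0}
    - {"dx":0,"dy":0,"dz":-0.1,"rx":0,"ry":0,"rz":0}
    - {"dx":0,"dy":0,"dz":0,"rx":0,"ry":0,"rz":0}
    - {"dx":0,"dy":0,"dz":0,"rx":0,"ry":0,"rz":0}

```text
t: 24.1
tcp_pos: [0.6521, -0.116, 0.0967]
tool_rot: [0.371, 0.929, 0.0, 0.0]
force: [0.0, -0.6, 0.2]
finger_gap: 0.657
gripper_force: 32.1
```

Call:
move_arm:
  targets:
    - {"dx":0,"dy":0,"dz":-0.1,"rx":0,"ry":0,"rz":0}
    - {"dx":0,"dy":0,"dz":-0.1,"rx":0,"ry":0,"rz":0}
    - {"dx":0,"dy":0,"dz":-0.08,"rx":0,"ry":0,"rz":0}
    - {"dx":0,"dy":0,"dz":-0.06,"rx":0,"ry":0,"rz":0}
    - {"dx":0,"dy":0,"dz":-0.04,"rx":0,"ry":0,"rz":0}
    - {"dx":0,"dy":0,"dz":0,"rx":0,"ry":0,"rz":0}
    - {"dx":0,"dy":0,"dz":0,"rx":0,"ry":0,"rz":0}
    - {"dx":0,"dy":0,"dz":0,"rx":0,"ry":0,"rz":0}
    - {"dx":0,"dy":0,"dz":0,"rx":0,"ry":0,"rz":0}
    - {"dx":0,"dy":0,"dz":0,"rx":0,"ry":0,"rz":0}

```text
t: 25.35
tcp_pos: [0.6518, -0.1159, 0.0868]
tool_rot: [0.371, 0.929, -0.0, 0.0]
force: [-0.1, 0.1, -1.2]
finger_gap: 0.658
gripper_force: 32.1
```

Call:
move_arm:
  targets:
    - {"dx":0,"dy":0,"dz":0,"rx":0,"ry":0,"rz":0}
    - {"dx":0,"dy":0,"dz":0,"rx":0,"ry":0,"rz":0}
    - {"dx":0,"dy":0,"dz":0,"rx":0,"ry":0,"rz":0}
    - {"dx":0,"dy":0,"dz":0,"rx":0,"ry":0,"rz":0}
    - {"dx":0,"dy":0,"dz":0,"rx":0,"ry":0,"rz":0}
    - {"dx":0,"dy":0,"dz":0.4,"rx":0,"ry":0,"rz":0}
    - {"dx":0,"dy":0,"dz":0.8,"rx":0,"ry":0,"rz":0}
    - {"dx":0,"dy":0,"dz":0.8,"rx":0,"ry":0,"rz":0}
    - {"dx":0,"dy":0,"dz":0.8,"rx":0,"ry":0,"rz":0}
    - {"dx":0,"dy":0,"dz":0.8,"rx":0,"ry":0,"rz":0}
  claw: 100

```text
t: 26.6
tcp_pos: [0.6523, -0.1161, 0.1794]
tool_rot: [0.371, 0.929, 0.0, 0.001]
force: [0.8, -0.6, -0.3]
finger_gap: 1.001
gripper_force: 0.0
```

Call:
move_arm:
  targets:
    - {"dx":-0.63,"dy":-0.72,"dz":0,"rx":0,"ry":0,"rz":0}
    - {"dx":-0.63,"dy":-0.72,"dz":0,"rx":0,"ry":0,"rz":0}
    - {"dx":-0.63,"dy":-0.72,"dz":0,"rx":0,"ry":0,"rz":0}
    - {"dx":-0.63,"dy":-0.72,"dz":0,"rx":0,"ry":0,"rz":0}
    - {"dx":-0.63,"dy":-0.72,"dz":0,"rx":0,"ry":0,"rz":0}
    - {"dx":-0.63,"dy":-0.72,"dz":0,"rx":0,"ry":0,"rz":0}
    - {"dx":-0.63,"dy":-0.72,"dz":0,"rx":0,"ry":0,"rz":0}
    - {"dx":-0.63,"dy":-0.72,"dz":0,"rx":0,"ry":0,"rz":0}
    - {"dx":-0.63,"dy":-0.72,"dz":0,"rx":0,"ry":0,"rz":0}
    - {"dx":-0.63,"dy":-0.72,"dz":0,"rx":0,"ry":0,"rz":0}

```text
t: 27.85
tcp_pos: [0.4921, -0.2971, 0.1761]
tool_rot: [0.372, 0.928, 0.0, -0.001]
force: [0.0, -0.5, 0.1]
finger_gap: 0.997
gripper_force: 0.0
```

Run:
```python
from h import *
j=cams.snapshot('top')[:,:,::-1];i=cams.snapshot('side')[:,:,::-1];s=sensors.sense();print(s['tcp_pos'],s['finger_gap'])
a=cv2.resize(i[140:260,220:320],(400,480),interpolation=cv2.INTER_CUBIC)
b=cv2.resize(j[130:250,330:430],(400,480),interpolation=cv2.INTER_CUBIC)
cv2.imwrite('pics/s5.png',cv2.convertScaleAbs(np.hstack([a,b]),alpha=1.5))
```

```text
[ 0.49162868 -0.29807851  0.17613918] 0.9979150948608965
```

View pics/s5.png

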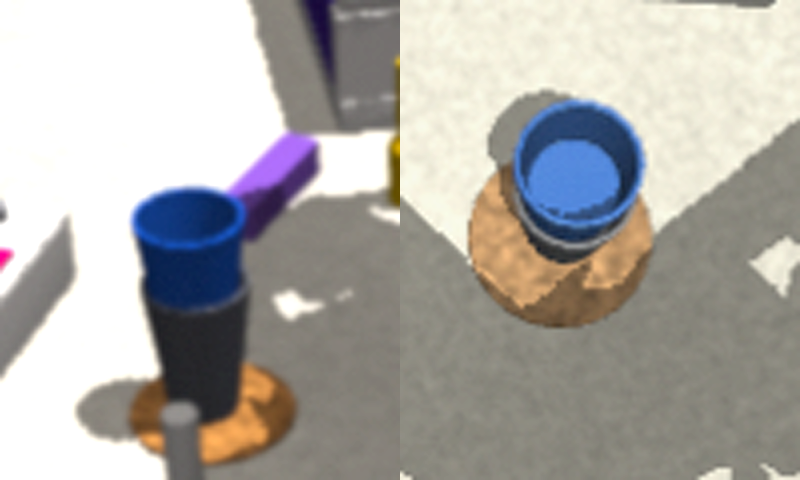

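The blue cup sits squarely in the grey cup, upright in both views (blue rim at about (580,165) in the crop). Now the pink cup.

Run:
```python
from h import *
print(ray('top',[(374.5,170.9)],.124), ray('top',[(476.8,260.6)],.08))
```

```text
[[ 0.65124383 -0.1166936 ]] [[ 0.49318264 -0.29742185]]
```

Call:
move_arm:
  targets:
    - {"dx":0.07,"dy":0.02,"dz":0,"rx":0,"ry":0,"rz":0}
    - {"dx":0,"dy":0,"dz":-0.8,"rx":0,"ry":0,"rz":0}
    - {"dx":0,"dy":0,"dz":-0.8,"rx":0,"ry":0,"rz":0}
    - {"dx":0,"dy":0,"dz":-0.8,"rx":0,"ry":0,"rz":0}
    - {"dx":0,"dy":0,"dz":-0.8,"rx":0,"ry":0,"rz":0}
    - {"dx":0,"dy":0,"dz":-0.8,"rx":0,"ry":0,"rz":0}
    - {"dx":0,"dy":0,"dz":-0.8,"rx":0,"ry":0,"rz":0}
    - {"dx":0,"dy":0,"dz":-0.55,"rx":0,"ry":0,"rz":0}
    - {"dx":0,"dy":0,"dz":0,"rx":0,"ry":0,"rz":0}
    - {"dx":0,"dy":0,"dz":0,"rx":0,"ry":0,"rz":0}

```text
t: 29.2
tcp_pos: [0.4966, -0.2956, 0.0435]
tool_rot: [0.371, 0.929, -0.0, 0.0]
force: [-0.1, 0.1, -0.2]
finger_gap: 0.996
gripper_force: 0.0
```

Call:
move_arm:
  targets:
    - {"dx":0,"dy":0,"dz":0,"rx":0,"ry":0,"rz":0}
    - {"dx":0,"dy":0,"dz":0,"rx":0,"ry":0,"rz":0}
    - {"dx":0,"dy":0,"dz":0,"rx":0,"ry":0,"rz":0}
    - {"dx":0,"dy":0,"dz":0,"rx":0,"ry":0,"rz":0}
    - {"dx":0,"dy":0,"dz":0,"rx":0,"ry":0,"rz":0}
    - {"dx":0,"dy":0,"dz":0,"rx":0,"ry":0,"rz":0}
    - {"dx":0,"dy":0,"dz":0,"rx":0,"ry":0,"rz":0}
    - {"dx":0,"dy":0,"dz":0,"rx":0,"ry":0,"rz":0}
    - {"dx":0,"dy":0,"dz":0,"rx":0,"ry":0,"rz":0}
    - {"dx":0,"dy":0,"dz":0,"rx":0,"ry":0,"rz":0}
  claw: 0

```text
t: 30.45
tcp_pos: [0.4966, -0.296, 0.044]
tool_rot: [0.371, 0.929, -0.0, 0.001]
force: [-0.5, 0.1, 6.2]
finger_gap: 0.647
gripper_force: 31.3
```

Call:
move_arm:
  targets:
    - {"dx":0,"dy":0,"dz":0.4,"rx":0,"ry":0,"rz":0}
    - {"dx":0,"dy":0,"dz":0.6,"rx":0,"ry":0,"rz":0}
    - {"dx":0,"dy":0,"dz":1,"rx":0,"ry":0,"rz":0}
    - {"dx":0,"dy":0,"dz":1,"rx":0,"ry":0,"rz":0}
    - {"dx":0,"dy":0,"dz":1,"rx":0,"ry":0,"rz":0}
    - {"dx":0,"dy":0,"dz":1,"rx":0,"ry":0,"rz":0}
    - {"dx":0,"dy":0,"dz":0.8,"rx":0,"ry":0,"rz":0}
    - {"dx":0,"dy":0,"dz":0.4,"rx":0,"ry":0,"rz":0}
    - {"dx":0,"dy":0,"dz":0,"rx":0,"ry":0,"rz":0}
    - {"dx":0,"dy":0,"dz":0,"rx":0,"ry":0,"rz":0}

```text
t: 31.7
tcp_pos: [0.4955, -0.295, 0.1973]
tool_rot: [0.371, 0.929, 0.0, -0.001]
force: [0.8, 0.1, -1.7]
finger_gap: 0.647
gripper_force: 32.0
```

Call:
move_arm:
  targets:
    - {"dx":0.65,"dy":0.75,"dz":0,"rx":0,"ry":0,"rz":0}
    - {"dx":0.65,"dy":0.75,"dz":0,"rx":0,"ry":0,"rz":0}
    - {"dx":0.65,"dy":0.75,"dz":0,"rx":0,"ry":0,"rz":0}
    - {"dx":0.65,"dy":0.75,"dz":0,"rx":0,"ry":0,"rz":0}
    - {"dx":0.65,"dy":0.75,"dz":0,"rx":0,"ry":0,"rz":0}
    - {"dx":0.65,"dy":0.75,"dz":0,"rx":0,"ry":0,"rz":0}
    - {"dx":0.65,"dy":0.75,"dz":0,"rx":0,"ry":0,"rz":0}
    - {"dx":0.65,"dy":0.75,"dz":0,"rx":0,"ry":0,"rz":0}
    - {"dx":0.65,"dy":0.75,"dz":0,"rx":0,"ry":0,"rz":0}
    - {"dx":0.35,"dy":0.4,"dz":0,"rx":0,"ry":0,"rz":0}

```text
t: 32.95
tcp_pos: [0.6516, -0.1154, 0.1972]
tool_rot: [0.371, 0.929, -0.0, -0.001]
force: [-1.1, -0.1, -0.8]
finger_gap: 0.647
gripper_force: 32.1
```

Call:
move_arm:
  targets:
    - {"dx":0,"dy":0,"dz":0,"rx":0,"ry":0,"rz":0}
    - {"dx":0,"dy":0,"dz":0,"rx":0,"ry":0,"rz":0}
    - {"dx":0,"dy":0,"dz":0,"rx":0,"ry":0,"rz":0}
    - {"dx":0,"dy":0,"dz":0,"rx":0,"ry":0,"rz":0}
    - {"dx":0,"dy":0,"dz":0,"rx":0,"ry":0,"rz":0}
    - {"dx":0,"dy":0,"dz":0,"rx":0,"ry":0,"rz":0}
    - {"dx":0,"dy":0,"dz":0,"rx":0,"ry":0,"rz":0}
    - {"dx":0,"dy":0,"dz":0,"rx":0,"ry":0,"rz":0}
    - {"dx":0,"dy":0,"dz":0,"rx":0,"ry":0,"rz":0}
    - {"dx":0,"dy":0,"dz":0,"rx":0,"ry":0,"rz":0}

```text
t: 34.2
tcp_pos: [0.6511, -0.1167, 0.198]
tool_rot: [0.371, 0.929, 0.0, -0.0]
force: [-0.2, -0.3, -1.6]
finger_gap: 0.647
gripper_force: 32.1
```

Run:
```python
from h import *
i=np.ascontiguousarray(cams.snapshot('side')[:,:,::-1]);cv2.imwrite('pics/s6.png',i);s=sensors.sense();p=s['tcp_pos'];print(p,s['finger_gap'])
h=cv2.cvtColor(i,cv2.COLOR_BGR2HSV)
k=mask(h,(160,100,30),(179,255,255),(220,80,330,260));b=mask(h,(105,120,30),(122,255,255),(220,120,285,260))
for n,m in(('pink',k),('blue',b)):
    c=max(cv2.findContours(m,0,2)[0],key=cv2.contourArea);r=cv2.boundingRect(c);print(n,r[0],r[1],r[0]+r[2]-1,r[1]+r[3]-1)
    low=c[:,0][c[:,0,1]>r[1]+r[3]-8];print(' lower part x',low[:,0].min(),low[:,0].max())
th=np.linspace(0,6.283,90)
def box(x,y,z,r):
    u=proj('side',np.c_[x+r*np.cos(th),y+r*np.sin(th),z+0*th]);return np.round(np.r_[u.min(0),u.max(0)],1)
print('pred pink rim',box(p[0]-.001,p[1]+.001,p[2]+.036,.029),'foot',box(p[0]-.001,p[1]+.001,p[2]-.044,.019),'blue rim',box(.6512,-.1167,.124,.029))
```

```text
[ 0.65107767 -0.11668729  0.1980446 ] 0.6464707833742135
pink 251 138 278 184
 lower part x 259 275
blue 254 188 281 217
 lower part x 257 279
pred pink rim [247.3 136.2 278.1 150.3] foot [256.1 174.8 275.4 184.7] blue rim [252.  184.8 280.9 200.2]
```

Call:
move_arm:
  targets:
    - {"dx":0.04,"dy":0,"dz":-0.4,"rx":0,"ry":0,"rz":0}
    - {"dx":0,"dy":0,"dz":-0.4,"rx":0,"ry":0,"rz":0}
    - {"dx":0,"dy":0,"dz":-0.4,"rx":0,"ry":0,"rz":0}
    - {"dx":0,"dy":0,"dz":-0.4,"rx":0,"ry":0,"rz":0}
    - {"dx":0,"dy":0,"dz":-0.3,"rx":0,"ry":0,"rz":0}
    - {"dx":0,"dy":0,"dz":-0.3,"rx":0,"ry":0,"rz":0}
    - {"dx":0,"dy":0,"dz":-0.2,"rx":0,"ry":0,"rz":0}
    - {"dx":0,"dy":0,"dz":0,"rx":0,"ry":0,"rz":0}
    - {"dx":0,"dy":0,"dz":0,"rx":0,"ry":0,"rz":0}
    - {"dx":0,"dy":0,"dz":0,"rx":0,"ry":0,"rz":0}

```text
t: 35.5
tcp_pos: [0.6523, -0.1168, 0.1384]
tool_rot: [0.371, 0.929, 0.0, 0.0]
force: [-0.5, 0.3, -0.1]
finger_gap: 0.647
gripper_force: 32.0
```

Call:
move_arm:
  targets:
    - {"dx":0,"dy":0,"dz":-0.1,"rx":0,"ry":0,"rz":0}
    - {"dx":0,"dy":0,"dz":-0.1,"rx":0,"ry":0,"rz":0}
    - {"dx":0,"dy":0,"dz":-0.08,"rx":0,"ry":0,"rz":0}
    - {"dx":0,"dy":0,"dz":-0.06,"rx":0,"ry":0,"rz":0}
    - {"dx":0,"dy":0,"dz":-0.04,"rx":0,"ry":0,"rz":0}
    - {"dx":0,"dy":0,"dz":0,"rx":0,"ry":0,"rz":0}
    - {"dx":0,"dy":0,"dz":0,"rx":0,"ry":0,"rz":0}
    - {"dx":0,"dy":0,"dz":0,"rx":0,"ry":0,"rz":0}
    - {"dx":0,"dy":0,"dz":0,"rx":0,"ry":0,"rz":0}
    - {"dx":0,"dy":0,"dz":0,"rx":0,"ry":0,"rz":0}

```text
t: 36.75
tcp_pos: [0.6521, -0.1167, 0.1286]
tool_rot: [0.371, 0.929, 0.0, 0.0]
force: [0.5, 0.6, 0.1]
finger_gap: 0.649
gripper_force: 32.1
```

Call:
move_arm:
  targets:
    - {"dx":0,"dy":0,"dz":0,"rx":0,"ry":0,"rz":0}
    - {"dx":0,"dy":0,"dz":0,"rx":0,"ry":0,"rz":0}
    - {"dx":0,"dy":0,"dz":0,"rx":0,"ry":0,"rz":0}
    - {"dx":0,"dy":0,"dz":0,"rx":0,"ry":0,"rz":0}
    - {"dx":0,"dy":0,"dz":0,"rx":0,"ry":0,"rz":0}
    - {"dx":0,"dy":0,"dz":0.4,"rx":0,"ry":0,"rz":0}
    - {"dx":0,"dy":0,"dz":0.8,"rx":0,"ry":0,"rz":0}
    - {"dx":0,"dy":0,"dz":0.8,"rx":0,"ry":0,"rz":0}
    - {"dx":0,"dy":0,"dz":0.8,"rx":0,"ry":0,"rz":0}
    - {"dx":0,"dy":0,"dz":0.8,"rx":0,"ry":0,"rz":0}
  claw: 100

```text
t: 38.0
tcp_pos: [0.6522, -0.1167, 0.2201]
tool_rot: [0.371, 0.929, 0.0, 0.0]
force: [-0.2, 0.3, -0.2]
finger_gap: 0.996
gripper_force: 0.0
```

Call:
move_arm:
  targets:
    - {"dx":0,"dy":0,"dz":0.5,"rx":0,"ry":0,"rz":0}
    - {"dx":-0.8,"dy":0,"dz":0,"rx":0,"ry":0,"rz":0}
    - {"dx":-0.8,"dy":0,"dz":0,"rx":0,"ry":0,"rz":0}
    - {"dx":-0.8,"dy":0,"dz":0,"rx":0,"ry":0,"rz":0}
    - {"dx":-0.8,"dy":0,"dz":0,"rx":0,"ry":0,"rz":0}
    - {"dx":-0.8,"dy":0,"dz":0,"rx":0,"ry":0,"rz":0}
    - {"dx":-0.8,"dy":0,"dz":0,"rx":0,"ry":0,"rz":0}
    - {"dx":0,"dy":0,"dz":0,"rx":0,"ry":0,"rz":0}
    - {"dx":0,"dy":0,"dz":0,"rx":0,"ry":0,"rz":0}
    - {"dx":0,"dy":0,"dz":0,"rx":0,"ry":0,"rz":0}

```text
t: 39.25
tcp_pos: [0.5331, -0.1169, 0.2312]
tool_rot: [0.371, 0.929, 0.0, 0.001]
force: [-0.3, -0.2, 0.4]
finger_gap: 0.997
gripper_force: 0.0
```

Run:
```python
from h import *
j=cams.snapshot('top')[:,:,::-1];i=cams.snapshot('side')[:,:,::-1];s=sensors.sense();print(s['t'],s['tcp_pos'])
a=cv2.resize(i[120:420,210:350],(280,600),interpolation=cv2.INTER_CUBIC)
b=cv2.resize(j[130:280,310:430],(480,600),interpolation=cv2.INTER_CUBIC)
cv2.imwrite('pics/s7.png',cv2.convertScaleAbs(np.hstack([a,b]),alpha=1.5))
```

```text
39.35 [ 0.53272429 -0.11675862  0.230975  ]
```

View pics/s7.png

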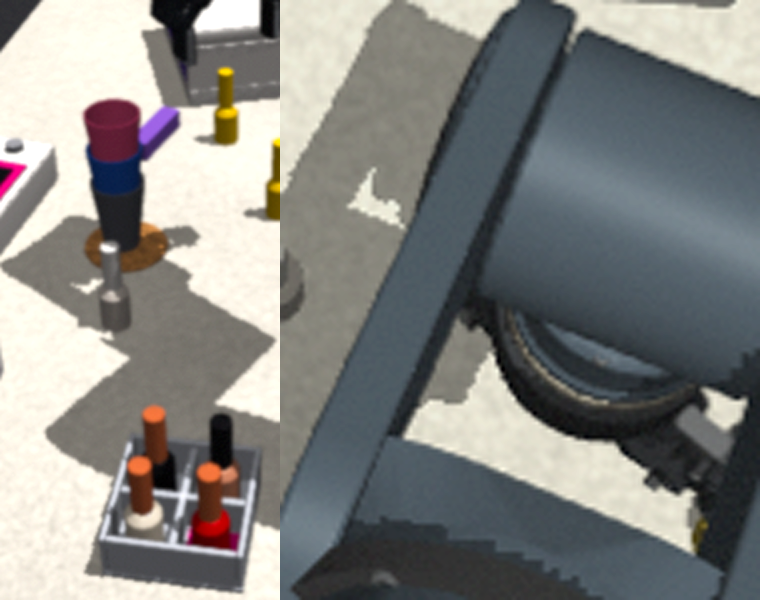

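The side view shows one straight grey–blue–pink stack on the coaster (pink rim at (113,115), foot at (120,240)). The red bottle is upright in the padded cell (212,510), and the gripper is clear of everything. Handing in.

Run:
```python
from h import *
print(order.sign_off())
```

```text
the job is handed in; nothing more can be done
None
```

The job is handed in at about 39 s of the 72 s: the red bottle stands upright on the magenta pad and the grey, blue and pink cups look fully nested in one straight stack on the coaster; sign-off returned no verdict, so this rests on the last side-camera picture.

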